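Raise the pop-up charging post to its second stop and hold it up

ROBOT

A 6-joint arm with a two-finger parallel gripper is mounted at the origin on the work surface. World frame = base frame: x ahead of the robot, y to its left, z up, the work surface at z = 0. Lengths are in m, angles in rad, forces in N, time in s.
With the tool pointing down it reaches from about 0.375 to 0.9 m from the base axis. Payload 3.1 kg.
Tool frame: the origin (TCP) lies at the very end of the fingers, on their centre line; the grasp point (between the pads) lies 19 mm behind it; z points along the fingers, y is the direction in which the jaws open and shut (so a half turn about z gives the same grasp; the last joint's range is limited). The gripper opens to 85 mm and grips with 20 to 120 N. Pads are 22 mm wide; open, the fingers measure 114 mm over their backs; the gripper's body (76 mm by 85 mm) begins 54 mm behind the grasp point. The pads swing forward as they close: fully open they stand 13 mm farther back than shut.
Start: joints at [-1.518, 0.527, 1.433, -0, 1.181, -0.178], TCP at [0.144, -0.608, 0.231] pointing down, gripper open.
Joint ranges: [-3.08, 3.08], [-0.75, 2.2], [0.22, 2.44], [-1.43, 4.57], [0, 2.65], [-2.85, 2.85]. Speed limits (rad/s): [2.79, 2.79, 3.14, 3.14, 3.14, 3.14].

INTERFACE

Orientations are given as a unit quaternion [x, y, z, w].
In Python, from station import manip gives the robot as it stands. The module is installed in compiled form; this text tells all that it offers.
- The arm moves only by the tool send_rows, never from a script. Its argument "commands" is a list of rows, each an object with "delta_pos": the shift along the world's x, y, z in cm, a list of three; "yaw": the turn about the world's z in rad. A call has 1 to 10 rows; each row shifts and turns the pose as measured when the row begins; what a row does not reach is not made up. A row lasts 1/8 s, in which the tool goes at most 62.5 mm and 10.7 degrees, less where a joint would pass 70% of its speed; a pose out of reach is approached as far as the arm can. A call is refused whole if a number of a shift passes 6.25 or a number of a turn 0.188, either way. A call with a gripper value outside its range is refused whole. "grip" is the closure, from -1 (fully open) to 1 (shut), set as the call begins (left out, the last holds). The fingers move at their own pace and stop on an object; "force" is the grip in N (left out, the last holds). Time passes only in rows, so rows that do not move let the fingers close. It gives the time, the measured TCP pose, the force and the opening at its end, in the units of the state.
- manip.sense(): the state, without advancing time (a new reading comes with each control period).
- manip.snapshot(name): name is "scene" or "top" or "wrist"; returns the picture (400x640x3 uint8, blue, green, red); there is no depth.
- manip.get_calibration(name): a dict with "fx", "fy", "cx", "cy" (pixels), "dist_coeffs" ([k1, k2, p1, p2, k3] as OpenCV has them; the pictures are not rectified), "world_to_cam" (4x4, takes a point from world to camera coordinates); the wrist camera has in their place "mount" (4x4, takes a point from camera to tool coordinates, whose origin is the TCP and whose axes are the flange's). Camera axes: x right, y down, z forward; pixel columns grow to the right and rows downward; lengths in m; the calibration is good to about 2 mm. A picture is of the moment at which its call begins: read the wrist's pose just before it. get_calibration takes no time and is no camera call.
- manip.sign_off(): hands the job in, once; it reports no verdict.
The state is a dict: "t": time; "q": joint angles; "qd": joint speeds; "tau": joint torques, N m; "tcp_pos": TCP position; "tool_rot": TCP orientation; "force": force on the tool from outside, world axes, zero at the start; "ft_torque": the same for the moment, N m; "finger_gap": opening from 0.0 (shut) to 1.0 (fully open).
Only numpy, scipy, OpenCV 4.12 (cv2) and the standard library are available. Lean on these libraries where they do the work, as an engineer would, in place of code of your own. Each camera call takes 0.05 s, during which the arm holds its last target. There are 200 camera calls.

TASK

I want to plug my phone charger in: take the pop-up charging post with the orange button by its grip, squeezing the orange side button in so that it unlocks, and draw the post up past its first stop to the second stop, so that both sections are fully out. It sinks back if let go, so finish while still holding it up there. Leave the post with the blue button down, and do not disturb the other things on the worktop.

Things in the scene. Friction and masses are not known exactly. Their poses are not given: they have to be found in the camera images.
- orange_post: The post to raise, fixed in the worktop: steel collar 90 mm across, 8 mm high, round a two-section telescope (64 and 50 mm in diameter). Origin on the worktop (z = 0) on the post's axis, z up. On its +y side the grip has the orange button. While that is out a bolt locks the post down; fingers closed on the grip along this y axis squeeze it flush and free the post.
- orange_grip (a point): Point on the axis inside the black grip block (56 mm along x, 30 mm along y, 50 mm high, thin orange plate on top) of the orange post; axes as orange_post. 46 mm above the worktop when the post is down, 25 mm under the grip's top, 26 mm above the steel cap disc (72 mm across) that carries the grip. Rises with the grip, 160 mm in all.
- orange_face (a point): Centre of the outer face of the orange button (20 mm wide, 28 mm high), 20 mm from the post's axis on its +y side when out, level with orange_grip; axes as orange_post.
- orange_button (a joint): How far the orange spring button is pressed in: 0 out, about 0.005 flush with the grip, 0.006 at most. It takes 3 N to start and about 6.5 N to go flush; the bolt is free from about 0.004.
- orange_upper (a joint): How far the upper section stands out of the lower one, m: 0 down, 0.080 at its end. It moves first (about 4 to 5 N to lift) and reaching its end is the first stop. Falls back by its weight when let go.
- orange_lower (a joint): How far the lower section stands out of the worktop, m: 0 down, 0.080 at its end. It is drawn up by the upper section after the first stop (about 9 to 10 N in all, plus about 1 N per 0.1 m/s), and reaching its end is the second stop, 160 mm above the start. Falls back by its weight when let go (the post then rests some 15 mm up on its bolt unless the button is pressed).
- blue_post: The other post, to be left down: the same build as the orange one, but with a blue button and a blue plate on the grip. Origin and axes as orange_post.
- blue_grip (a point): Point on the axis inside the grip block of the blue post, 46 mm above the worktop when down.
- kettle: White kettle, 156 mm across at the foot and 229 mm high, handle loop reaching 117 mm from the axis on its -x side; stands loose. Origin at the middle of its underside.
- mug: Blue mug, 80 mm across, 92 mm high, handle to its +y side; stands loose. Origin at the middle of its underside.
- phone: Dark phone lying flat, 72 (x) by 150 (y) by 9 mm; loose. Origin at the middle of its underside.
- charger: White plug-in charger block, 45 (x) by 50 (y) by 28 mm high; loose. Origin at the middle of its underside.
- canister0: One of three black and cream storage canisters at the far edge, 98 mm across, 113 mm high with its knob; stands loose. Origin at the middle of its underside.
- canister1: One of three black and cream storage canisters at the far edge, 98 mm across, 113 mm high with its knob; stands loose. Origin at the middle of its underside.
- canister2: One of three black and cream storage canisters at the far edge, 98 mm across, 113 mm high with its knob; stands loose. Origin at the middle of its underside.

How it is judged:
By the outcome, as a careful person would: the job done as asked, in the order asked, and still so for the second after the job is handed in, while the arm keeps its last pose, push and grip.
It also fails if it takes over 32 s, if anything falls off the work surface, if the arm or the gripper's body presses on something with over 40 N, if the wrist force passes 120 N, or if a joint passes its speed limit or range.

## Working session

There is one attempt and no reset: what is moved stays moved. The work goes in short steps, Python scripts to look and compute and a tool call to move; the robot and the scene stay as the last step left them, time stands still between calls to the robot, and variables do not carry over. Pictures are saved under pics/ and viewed, about 8 in all and at most 12, crops included, and the job is handed in when it is done.

Besides the shell and the picture viewer there is one more tool, called after "Request:" as a command line: name --argument value ..., lists and objects as JSON in quotes. send_rows: Moves the arm, as the interface text tells. Its arguments: {"type":"object","properties":{"commands":{"type":"array","items":{"type":"object","properties":{"delta_pos":{"type":"array","items":{"type":"number"}},"yaw":{"type":"number"}}}},"grip":{"type":"number"},"force":{"type":"number"}},"required":["commands"]}

```bash
mkdir -p pics
cat > h.py <<'E'
import numpy as np, cv2
from station import manip
def cal(n,s=None):
    c=manip.get_calibration(n)
    K=np.array([[c['fx'],0,c['cx']],[0,c['fy'],c['cy']],[0,0,1]]);d=np.array(c['dist_coeffs'],float)
    if n=='wrist':
        from scipy.spatial.transform import Rotation as R
        T=np.eye(4);T[:3,:3]=R.from_quat(s['tool_rot']).as_matrix();T[:3,3]=s['tcp_pos']
        M=T@np.array(c['mount'])
    else: M=np.linalg.inv(np.array(c['world_to_cam']))
    return K,d,M
def ray(C,px):
    K,d,M=C
    u=cv2.undistortPoints(np.array(px,float).reshape(-1,1,2),K,d)[:,0]
    v=np.c_[u,np.ones(len(u))]@M[:3,:3].T
    return M[:3,3],v/np.linalg.norm(v,axis=1)[:,None]
def plane(C,px,z):
    o,v=ray(C,px);return o+v*((z-o[2])/v[:,2])[:,None]
def tri(rs):
    A=np.zeros((3,3));b=np.zeros(3)
    for o,v in rs:
        P=np.eye(3)-np.outer(v,v);A+=P;b+=P@o
    return np.linalg.solve(A,b)
def mask(im,col):
    h=cv2.cvtColor(im,cv2.COLOR_BGR2HSV)
    lo,hi={'orange':((5,140,90),(22,255,255)),'blue':((95,120,60),(125,255,255))}[col]
    return cv2.inRange(h,lo,hi)
def blobs(m,amin=20):
    n,l,st,c=cv2.connectedComponentsWithStats(m)
    return [(st[i].tolist(),c[i].round(1).tolist()) for i in range(1,n) if st[i][4]>amin]
E
python3 - <<'E'
from h import *
s=manip.sense();print(s)
ims=[]
for n in('scene','top','wrist'):
    im=manip.snapshot(n);cv2.imwrite(f'pics/{n}0.png',im)
    C=cal(n,s);print(n,C[2].round(3).tolist())
    for c in('orange','blue'):print(c,blobs(mask(im,c)))
    ims.append(im)
cv2.imwrite('pics/st.png',np.vstack([cv2.resize(np.hstack(ims[:2]),(800,250)),cv2.resize(ims[2],(800,500))[:350]]))
E
```

```text
{'t': 0.0, 'q': array([-1.51747996e+00,  5.28485648e-01,  1.43388817e+00,  5.08523178e-05,
        1.18142180e+00, -1.78480717e-01]), 'qd': array([-0.00013496, -0.00056805,  0.00065922,  0.00110219,  0.00135146,
       -0.00175941]), 'tau': array([-7.77240007e-05, -4.42343187e+01, -1.78026652e+01, -2.16589251e-04,
        8.48556199e-03,  1.31968318e-05]), 'tcp_pos': array([ 0.14359491, -0.60754794,  0.23032616]), 'tool_rot': array([ 9.93291795e-01,  1.15629564e-01,  9.23542977e-05, -1.09785350e-03]), 'force': array([-1.0857549 , -0.27784665, -0.44220098]), 'ft_torque': array([ 0.00453643, -0.0162237 , -0.05806009]), 'finger_gap': 1.0013127453075459}
scene [[0.566, 0.673, -0.476, 1.161], [0.824, -0.473, 0.311, -0.421], [-0.016, -0.568, -0.823, 1.064], [0.0, 0.0, 0.0, 1.0]]
orange [([520, 0, 11, 9, 69], [525.8, 4.2]), ([539, 0, 20, 21, 190], [546.2, 8.7]), ([549, 3, 91, 88, 3337], [598.2, 43.0]), ([376, 149, 14, 15, 140], [382.3, 156.2]), ([397, 194, 243, 206, 22444], [560.3, 334.8]), ([47, 357, 90, 43, 1997], [98.2, 384.8])]
blue [([247, 207, 14, 18, 182], [253.3, 215.6]), ([260, 215, 4, 13, 40], [261.6, 220.5]), ([164, 274, 51, 49, 1597], [186.9, 298.0])]
top [[-0.009, -0.991, 0.134, 0.477], [-1.0, 0.012, 0.019, -0.047], [-0.02, -0.134, -0.991, 0.992], [0.0, 0.0, 0.0, 1.0]]
orange [([241, 209, 15, 20, 164], [248.3, 218.4])]
blue [([472, 167, 40, 42, 353], [489.0, 192.1]), ([470, 174, 7, 9, 31], [473.0, 178.3]), ([391, 221, 19, 20, 191], [399.6, 230.5]), ([389, 223, 7, 7, 21], [392.4, 226.4])]
wrist [[0.229, -0.923, -0.311, 0.224], [-0.973, -0.218, -0.071, -0.59], [-0.002, 0.319, -0.948, 0.374], [0.0, 0.0, 0.0, 1.0]]
orange []
blue []
```

View pics/scene0.png

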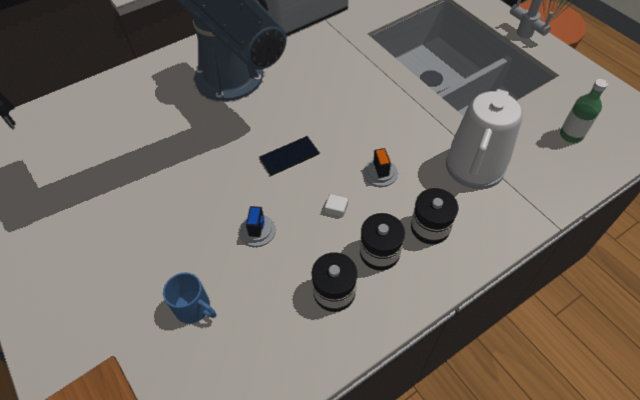

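View pics/top0.png

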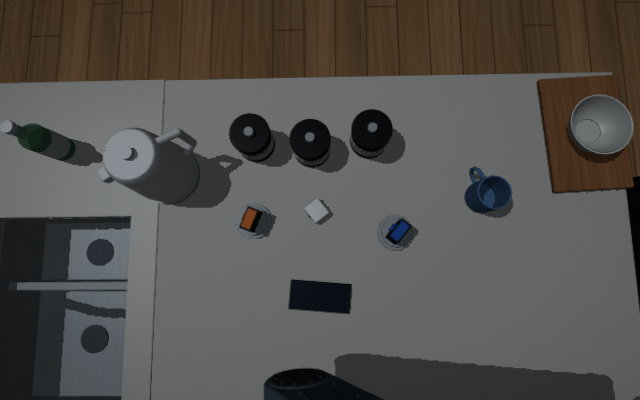

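Scene view: orange plate at (382,156), blue at (254,215). Top view: orange plate at (248,218), blue at (400,230). The kettle is at top (160,165), a canister at (252,138) and the charger at (317,210).

Run:
```python
from h import *
t=cv2.imread('pics/top0.png');s=cv2.imread('pics/scene0.png')
Ct,Cs=cal('top'),cal('scene')
mt=mask(t,'orange');ms=mask(s,'orange')
ms2=np.zeros_like(ms);ms2[145:168,370:395]=ms[145:168,370:395]
def cen(m):
    c=max(cv2.findContours(m,0,2)[0],key=cv2.contourArea);r=cv2.minAreaRect(c);return r,c
rt,ct=cen(mt);rs,cs=cen(ms2);print(rt,rs)
mom=lambda m:[cv2.moments(m,True)[k]/cv2.moments(m,True)['m00'] for k in('m10','m01')]
a,b=mom(mt),mom(ms2);print(a,b)
ot,vt=ray(Ct,[a]);os_,vs=ray(Cs,[b])
p=tri([(ot,vt[0]),(os_,vs[0])]);print('tri',p)
for C,r in((Ct,rt),(Cs,rs)):
    bx=plane(C,cv2.boxPoints(r),.071);print(bx.round(4).tolist(),bx.mean(0).round(4))
    e=bx[1]-bx[0],bx[2]-bx[1];print([(np.linalg.norm(x).round(4),np.degrees(np.arctan2(x[1],x[0])).round(1)) for x in e])
print('kettle foot-ish,can,charger',plane(Ct,[[168,170],[252,145],[317,210]],0).round(3))
print('mount',np.array(manip.get_calibration('wrist')['mount']).round(3).tolist())
a=cv2.resize(t[110:270,180:340],(590,590),interpolation=2)
cv2.imwrite('pics/c1.png',a)
```

```text
((248.31898498535156, 218.42242431640625), (8.534918785095215, 18.90812873840332), 23.198591232299805) ((382.4500427246094, 155.85003662109375), (15.178932189941406, 9.803060531616211), 71.56504821777344)
[248.27878787878788, 218.38787878787878] [382.29285714285714, 156.17857142857142]
tri [0.56264996 0.1483407  0.06998909]
[[0.5456, 0.1651, 0.071], [0.5868, 0.148, 0.071], [0.5786, 0.1292, 0.071], [0.5374, 0.1463, 0.071]] [0.5621 0.1472 0.071 ]
[(np.float64(0.0447), np.float64(-22.5)), (np.float64(0.0206), np.float64(-113.7))]
[[0.5379, 0.1466, 0.071], [0.5435, 0.1723, 0.071], [0.5875, 0.1528, 0.071], [0.5819, 0.1276, 0.071]] [0.5627 0.1498 0.071 ]
[(np.float64(0.0263), np.float64(77.8)), (np.float64(0.0482), np.float64(-23.9))]
kettle foot-ish,can,charger [[ 0.698  0.375  0.   ]
 [ 0.762  0.156  0.   ]
 [ 0.588 -0.014  0.   ]]
mount [[-0.001, -0.948, -0.319, 0.083], [1.0, -0.001, -0.0, 0.001], [0.0, -0.319, 0.948, -0.143], [0.0, 0.0, 0.0, 1.0]]
```

View pics/c1.png

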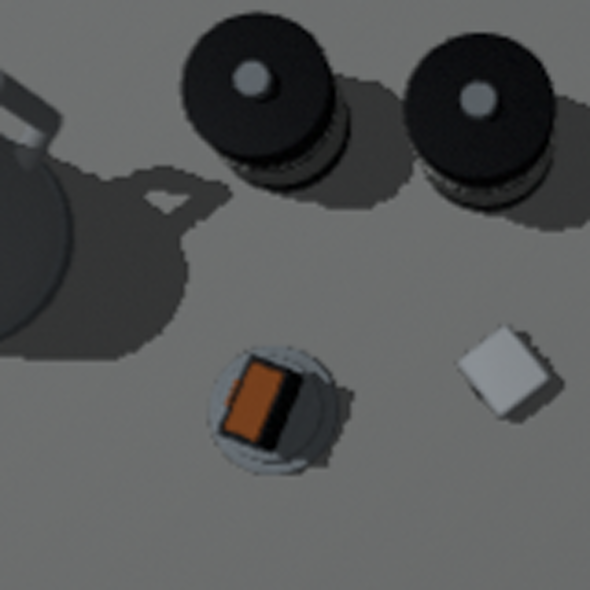

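The crop shows the orange plate's long axis at about -23° in the world frame, with the button on its left (+y) side. Two views put the plate centre at (0.5625, 0.148, 0.070), which agrees with the stated 0.071 height. I'll move there now.

Request:
send_rows --commands '[{"delta_pos": [3, 5.4, 0], "yaw": -0.065}, {"delta_pos": [3, 5.4, 0], "yaw": -0.065}, {"delta_pos": [3, 5.4, 0], "yaw": -0.065}, {"delta_pos": [3, 5.4, 0], "yaw": -0.065}, {"delta_pos": [3, 5.4, 0], "yaw": -0.065}, {"delta_pos": [3, 5.4, 0], "yaw": -0.065}, {"delta_pos": [3, 5.4, 0], "yaw": -0.065}, {"delta_pos": [3, 5.4, 0], "yaw": -0.065}, {"delta_pos": [3, 5.4, 0], "yaw": -0.065}, {"delta_pos": [3, 5.4, 0], "yaw": -0.065}]' --grip -1 --force 40

```text
t: 1.4
tcp_pos: [0.444, -0.063, 0.2294]
tool_rot: [0.975, -0.224, 0.002, 0.001]
force: [1.5, -0.5, -0.4]
finger_gap: 1.0
```

Request:
send_rows --commands '[{"delta_pos": [3, 5.4, 0], "yaw": 0.02}, {"delta_pos": [3, 5.4, 0], "yaw": 0.02}, {"delta_pos": [3, 5.4, 0]}, {"delta_pos": [2.8, 4.8, 0]}, {"delta_pos": [0, 0, 0]}]'

```text
validation failed for argument at $.co...
```

Run:
```python
from h import *
s=manip.sense();im=manip.snapshot('wrist');cv2.imwrite('pics/w1.png',im)
from scipy.spatial.transform import Rotation as R
print(s['tcp_pos'],R.from_quat(s['tool_rot']).as_matrix()[:,0].round(3),s['q'].round(2))
C=cal('wrist',s);m=mask(im,'orange');print(blobs(m))
c=max(cv2.findContours(m,0,2)[0],key=cv2.contourArea);r=cv2.minAreaRect(c)
bx=plane(C,cv2.boxPoints(r),.071);print(r,bx.round(4).tolist(),bx.mean(0))
for x in(bx[1]-bx[0],bx[2]-bx[1]):print(np.linalg.norm(x).round(4),np.degrees(np.arctan2(x[1],x[0])).round(1))
```

```text
[ 0.44398312 -0.06297751  0.22938682] [ 0.9   -0.436  0.004] [-0.39  0.29  1.86 -0.    0.98  1.63]
[([71, 149, 34, 45, 950], [87.5, 170.8])]
((87.65007781982422, 170.7957000732422), (49.66218948364258, 21.09688949584961), 72.55281066894531) [[0.5892, 0.1512, 0.071], [0.5851, 0.1282, 0.071], [0.5382, 0.1465, 0.071], [0.5422, 0.1709, 0.071]] [0.56367586 0.14918912 0.071     ]
0.0234 -100.3
0.0503 158.6
```

View pics/w1.png

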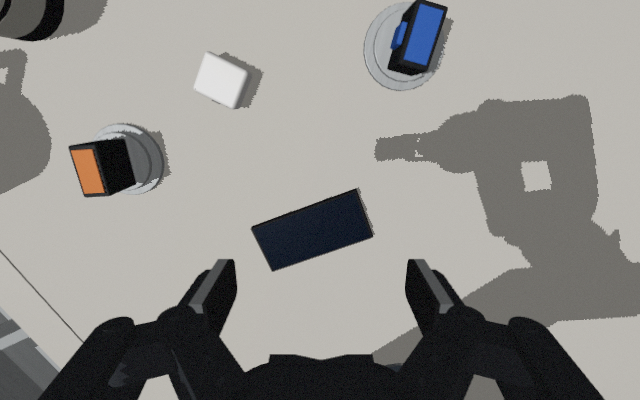

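The wrist view shows the orange plate at (88,171), which gives (0.564, 0.149) and agrees with the fixed cameras. That move call was rejected, so I'll resend it with a yaw in every row.

Request:
send_rows --commands '[{"delta_pos": [3, 5.4, 0], "yaw": 0.02}, {"delta_pos": [3, 5.4, 0], "yaw": 0.02}, {"delta_pos": [3, 5.4, 0], "yaw": 0.02}, {"delta_pos": [2.8, 4.8, 0], "yaw": 0.0}, {"delta_pos": [0, 0, 0], "yaw": 0.0}]'

```text
t: 2.08
tcp_pos: [0.5641, 0.1539, 0.2289]
tool_rot: [0.982, -0.189, 0.004, -0.001]
force: [-0.8, -0.4, -0.4]
finger_gap: 1.0
```

```bash
cat > look.py <<'E'
import sys
from h import *
s=manip.sense();im=manip.snapshot('wrist');cv2.imwrite(f'pics/{sys.argv[1]}.png',im)
from scipy.spatial.transform import Rotation as R
X=R.from_quat(s['tool_rot']).as_matrix()[:,0]
print(s['t'],s['tcp_pos'],X.round(3),np.degrees(np.arctan2(X[1],X[0])),s['q'].round(2))
C=cal('wrist',s);m=mask(im,'orange');print(blobs(m))
c=max(cv2.findContours(m,0,2)[0],key=cv2.contourArea);r=cv2.minAreaRect(c)
bx=plane(C,cv2.boxPoints(r),.071);print(r,bx.round(4).tolist(),bx.mean(0))
for x in(bx[1]-bx[0],bx[2]-bx[1]):print(np.linalg.norm(x).round(4),np.degrees(np.arctan2(x[1],x[0])).round(1))
E
python3 look.py w2
```

```text
2.075 [0.56407536 0.15386995 0.22887488] [ 0.929 -0.371  0.007] -21.773694989349913 [0.07 0.47 1.54 0.   1.12 2.03]
[([316, 163, 22, 43, 923], [326.2, 183.8]), ([308, 169, 5, 21, 77], [310.4, 179.8])]
((326.5, 184.0), (42.0, 21.0), 90.0) [[0.5882, 0.1498, 0.071], [0.5803, 0.1298, 0.071], [0.5377, 0.146, 0.071], [0.5461, 0.1669, 0.071]] [0.5630638  0.14815214 0.071     ]
0.0215 -111.8
0.0455 159.2
```

View pics/w2.png

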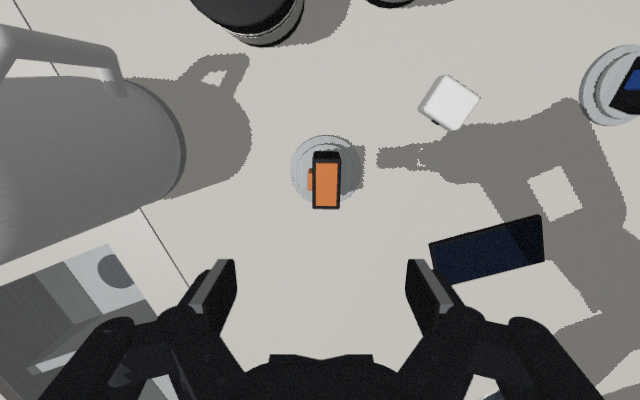

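The plate at (326,184) is square to the jaws, with the button at (310,180) on the left. The offset is 1 mm in x and 6 mm in y. I'll descend now.

Request:
send_rows --commands '[{"delta_pos": [-0.1, -0.6, -3], "yaw": 0.0}, {"delta_pos": [0, 0, -4.5], "yaw": 0.0}, {"delta_pos": [0, 0, -4.5], "yaw": 0.0}, {"delta_pos": [0, 0, -2], "yaw": 0.0}, {"delta_pos": [0, 0, 0], "yaw": 0.0}]'

```text
t: 2.75
tcp_pos: [0.5579, 0.1386, 0.0859]
tool_rot: [0.981, -0.192, 0.001, 0.001]
force: [0.9, -0.1, 0.4]
finger_gap: 0.998
```

```bash
python3 look.py w3
```

```text
2.75 [0.55787341 0.13862146 0.08585175] [ 0.926 -0.377  0.003] -22.149967229781073 [ 0.05  0.66  1.68 -0.    0.8   2.01]
[([281, 210, 40, 72, 2684], [300.9, 245.6]), ([271, 218, 6, 34, 135], [273.6, 236.2])]
((300.5, 245.5), (71.0, 39.0), 90.0) [[0.5889, 0.15, 0.071], [0.5806, 0.1295, 0.071], [0.5374, 0.1472, 0.071], [0.5464, 0.1695, 0.071]] [0.56332199 0.1490407  0.071     ]
0.0221 -112.2
0.0467 157.8
```

Request:
send_rows --commands '[{"delta_pos": [0.5, 1.0, 0], "yaw": 0.0}, {"delta_pos": [0, 0, 0], "yaw": 0.0}, {"delta_pos": [0, 0, 0], "yaw": 0.0}]'

```text
t: 3.18
tcp_pos: [0.5659, 0.1487, 0.0902]
tool_rot: [0.981, -0.192, 0.005, -0.0]
force: [0.2, 0.8, 0.8]
finger_gap: 0.997
```

```bash
python3 look.py w4
```

```text
3.175 [0.56594621 0.14874208 0.0901854 ] [ 0.926 -0.378  0.01 ] -22.19772696136042 [ 0.07  0.66  1.66 -0.    0.81  2.03]
[([292, 214, 7, 40, 181], [294.9, 236.4]), ([304, 214, 38, 70, 2538], [322.0, 248.4])]
((322.5, 248.5), (69.0, 37.0), 90.0) [[0.5885, 0.1499, 0.071], [0.5803, 0.1298, 0.071], [0.5367, 0.1466, 0.071], [0.5455, 0.1683, 0.071]] [0.56275191 0.14864524 0.071     ]
0.0217 -112.2
0.0468 159.0
```

Request:
send_rows --commands '[{"delta_pos": [-0.2, 0, -1.5], "yaw": 0.0}, {"delta_pos": [0, 0, -1.5], "yaw": 0.0}, {"delta_pos": [0, 0, -1.5], "yaw": 0.0}, {"delta_pos": [0, 0, -0.8], "yaw": 0.0}, {"delta_pos": [0, 0, 0], "yaw": 0.0}, {"delta_pos": [0, 0, 0], "yaw": 0.0}]'

```text
t: 3.98
tcp_pos: [0.5628, 0.1488, 0.0323]
tool_rot: [0.981, -0.192, 0.004, 0.0]
force: [1.0, 0.4, 0.7]
finger_gap: 0.999
```

Request:
send_rows --commands '[{"delta_pos": [0, 0, -0.2], "yaw": 0.0}, {"delta_pos": [0, 0, 0], "yaw": 0.0}, {"delta_pos": [0, 0, 0], "yaw": 0.0}, {"delta_pos": [0, 0, 0], "yaw": 0.0}, {"delta_pos": [0, 0, 0], "yaw": 0.0}, {"delta_pos": [0, 0, 0], "yaw": 0.0}, {"delta_pos": [0, 0, 0], "yaw": 0.0}, {"delta_pos": [0, 0, 0], "yaw": 0.0}]' --grip 1 --force 60

```text
t: 4.97
tcp_pos: [0.5639, 0.1488, 0.0318]
tool_rot: [0.981, -0.193, 0.006, -0.0]
force: [-0.6, -1.5, 0.5]
finger_gap: 0.345
```

The gap of 0.345 is about 29–30 mm, so the button is flush. I'll lift gently first.

Request:
send_rows --commands '[{"delta_pos": [0, 0, 0.8], "yaw": 0.0}, {"delta_pos": [0, 0, 1], "yaw": 0.0}, {"delta_pos": [0, 0, 1], "yaw": 0.0}, {"delta_pos": [0, 0, 1], "yaw": 0.0}]'

```text
t: 5.48
tcp_pos: [0.5639, 0.1488, 0.0706]
tool_rot: [0.981, -0.193, 0.005, -0.0]
force: [2.1, -0.5, -4.6]
finger_gap: 0.341
```

```bash
python3 look.py w5; cp pics/w5.png pics/w5v.png
```

```text
5.475 [0.56385429 0.14877723 0.07062949] [ 0.925 -0.379  0.01 ] -22.25963163954071 [ 0.07  0.69  1.67 -0.    0.77  2.03]
[([293, 261, 56, 94, 4974], [320.6, 306.6])]
((320.5, 307.5), (93.0, 55.0), 90.0) [[0.5699, 0.1623, 0.071], [0.5586, 0.1346, 0.071], [0.4983, 0.1573, 0.071], [0.511, 0.1886, 0.071]] [0.53444344 0.16069659 0.071     ]
0.03 -112.2
0.0644 159.4
```

View pics/w5.png

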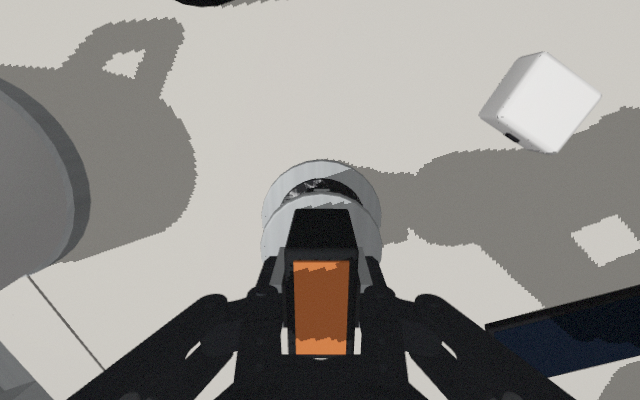

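The upper section is coming up: the cap at (320,215) now stands clear of the collar, and the pull is 4.6 N as expected. I'll carry on to a TCP height of about 0.19.

Request:
send_rows --commands '[{"delta_pos": [0, 0, 1], "yaw": 0.0}, {"delta_pos": [0, 0, 1], "yaw": 0.0}, {"delta_pos": [0, 0, 1], "yaw": 0.0}, {"delta_pos": [0, 0, 0.8], "yaw": 0.0}, {"delta_pos": [0, 0, 0.8], "yaw": 0.0}, {"delta_pos": [0, 0, 1], "yaw": 0.0}, {"delta_pos": [0, 0, 1], "yaw": 0.0}, {"delta_pos": [0, 0, 1], "yaw": 0.0}]'

```text
t: 6.52
tcp_pos: [0.5638, 0.1488, 0.1516]
tool_rot: [0.981, -0.193, 0.005, -0.001]
force: [2.8, 0.1, -8.7]
finger_gap: 0.345
```

Request:
send_rows --commands '[{"delta_pos": [0, 0, 1], "yaw": 0.0}, {"delta_pos": [0, 0, 1], "yaw": 0.0}, {"delta_pos": [0, 0, 1], "yaw": 0.0}, {"delta_pos": [0, 0, 0.6], "yaw": 0.0}, {"delta_pos": [0, 0, 0.3], "yaw": 0.0}, {"delta_pos": [0, 0, 0.2], "yaw": 0.0}]'

```text
t: 7.28
tcp_pos: [0.5637, 0.1488, 0.192]
tool_rot: [0.981, -0.193, 0.005, -0.001]
force: [7.2, -0.1, -20.7]
finger_gap: 0.341
```

The pull has risen to 20.7 N at 160 mm, so it's at the second stop. I'll keep a slight upward push and check.

Request:
send_rows --commands '[{"delta_pos": [0, 0, 0.15], "yaw": 0.0}, {"delta_pos": [0, 0, 0.15], "yaw": 0.0}, {"delta_pos": [0, 0, 0.15], "yaw": 0.0}, {"delta_pos": [0, 0, 0.15], "yaw": 0.0}]'

```text
t: 7.78
tcp_pos: [0.5637, 0.1488, 0.1919]
tool_rot: [0.981, -0.193, 0.004, -0.001]
force: [4.4, 0.2, -16.4]
finger_gap: 0.345
```

Run:
```python
from h import *
ims=[]
for n in('scene','top'):
    im=manip.snapshot(n);ims.append(im)
    i0=cv2.imread(f'pics/{n}0.png')
    for c in('orange','blue'):print(n,c,[b for b in blobs(mask(im,c))if b[0][4]<2000])
for k in range(8): manip.snapshot('wrist')
s=manip.sense();print(s['t'],s['tcp_pos'],s['force'],s['finger_gap'])
cv2.imwrite('pics/f.png',cv2.resize(np.hstack([ims[0][60:340,120:520],ims[1][60:340,80:480]]),(800,280)))
```

```text
scene orange [([520, 0, 12, 9, 70], [525.8, 4.1]), ([539, 0, 20, 21, 198], [546.3, 8.5]), ([384, 104, 12, 16, 111], [388.9, 112.4])]
scene blue [([247, 207, 14, 18, 189], [253.5, 215.5]), ([260, 215, 4, 13, 41], [261.5, 220.7]), ([164, 274, 51, 49, 1592], [186.9, 298.0])]
top orange [([587, 77, 15, 18, 198], [593.8, 85.3]), ([601, 76, 5, 18, 32], [603.4, 82.5]), ([559, 79, 9, 49, 148], [563.1, 102.1]), ([544, 80, 23, 111, 874], [553.8, 129.4]), ([567, 89, 6, 24, 56], [569.6, 101.4]), ([570, 146, 11, 43, 140], [575.4, 165.2]), ([626, 148, 7, 38, 61], [629.0, 169.2]), ([581, 157, 10, 32, 142], [585.8, 173.4]), ([616, 158, 8, 29, 90], [619.2, 173.1]), ([589, 161, 8, 27, 81], [592.9, 172.9]), ([596, 161, 22, 27, 395], [607.2, 174.5]), ([623, 161, 5, 24, 29], [625.2, 172.6]), ([562, 177, 3, 13, 21], [563.1, 183.4])]
top blue [([465, 167, 46, 42, 657], [488.6, 192.7]), ([470, 171, 7, 13, 42], [472.5, 177.1]), ([390, 220, 20, 21, 202], [399.6, 230.5]), ([389, 223, 8, 7, 24], [392.7, 226.4])]
8.275 [0.56372197 0.1487608  0.19192996] [  5.89763129   0.25383176 -15.70126497] 0.34039732240971377
```

View pics/f.png

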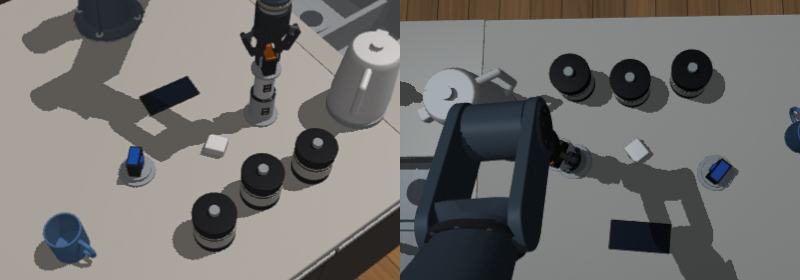

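The picture shows both sections fully out and still held, at (262,95). The blue post is down and the other things haven't moved. I'll hand it in.

```bash
python3 -c "
from h import *
print(manip.sign_off())"
```

```text
the job is handed in; nothing more can be done
None
```

The orange post is up at its second stop and the arm is still holding it there. I gripped it across the button with 60 N, and it was handed in at about 8.3 s.

- **Button:** the jaws closed to about 29 mm on the 30 mm grip, so the button was flush and the post unlocked.
- **Height:** the grip rose 160 mm, from a tool height of 0.032 m to 0.192 m. The pull was about 4.6 N for the upper section and about 8.7 N once the lower one joined. It then rose to 16–21 N at the end stop, where the last 0.5 s check showed the height steady with about 16 N still pulling up.
- **Other things:** in the final pictures the blue post is down and unmoved, and the mug's position is unchanged. By eye, the kettle, phone, charger and canisters look untouched.

One move call was refused because a row had no yaw; nothing moved. The first descent also drifted about 1 cm sideways, and I corrected that above the post before going down. No check failed.

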